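Loosen the grinding balls and lock the mill jar

ROBOT

A 6-joint arm with a two-finger parallel gripper is mounted at the origin on the work surface. World frame = base frame: x ahead of the robot, y to its left, z up, the work surface at z = 0. Lengths are in m, angles in rad, forces in N, time in s.
With the tool pointing down it reaches from about 0.275 to 0.75 m from the base axis. Payload 10.2 kg.
Tool frame: the origin (TCP) lies midway between the tips of the shut fingers; the grasp point (between the pads) lies 19 mm behind it (env.hold_point_z is the distance from the TCP to the grasp point, in m); z points along the fingers, y is the line along which they close (so a half turn about z gives the same grasp; the last joint's range is limited). The gripper opens to 85 mm and grips with 20 to 120 N. Pads are 22 mm wide; open, the fingers measure 114 mm over their backs; the gripper's body (76 mm by 85 mm) begins 54 mm behind the grasp point. The pads swing forward as they close: fully open they stand 13 mm farther back than shut.
Start: joints at [-1.338, 0.313, 1.498, -0, 1.331, -0.223], TCP at [0.231, -0.471, 0.231] pointing down, gripper open.
Joint ranges: [-2.94, 2.94], [-0.97, 2.17], [0.19, 2.56], [-1.23, 4.37], [0.02, 3.11], [-2.88, 2.88]. Speed limits (rad/s): [2.39, 2.39, 3.01, 3.14, 3.14, 3.14].

INTERFACE

Orientations are given as a unit quaternion [x, y, z, w].
In Python, from bench import env, kinematics, monitor, eyes, job gives the robot as it stands. The module is installed in compiled form; this text tells all that it offers. Calls block until the motion is done:
- env.reach(position, orientation): joint-space move of the TCP to a pose.
- env.movel(position, velocity=0.15, frame=None, guard=None): straight line of the TCP; frame=None keeps the orientation; velocity is the mean speed in m/s. With guard (N) it stops when the force on the tool has changed by that much, and returns True; else False.
- env.set_joints(angles): joint-space move.
- env.release() and env.close_gripper(effort=None): open the fingers fully, or close them until they stop; effort is the grip in N (None keeps the last).
- env.hold(seconds).
- kinematics.ik(position, orientation): joint angles nearest the present ones, or None.
- monitor.sense(): the state.
- eyes.grab_frame(name): name is "side" or "top"; returns a dict with "frame" (420x560x3 uint8, red, green, blue), "mtx" (3x3 intrinsics, pixels), "k1" (the pictures are not rectified: a ray, as slopes to the right and down, at radius r is drawn at 1 + k1 r^2 times it, then the intrinsics apply), "view" (4x4, takes a point from world to camera coordinates). Camera axes: x right, y down, z forward; pixel columns grow to the right and rows downward; lengths in m; the calibration is good to about 2 mm. A picture is of the moment at which its call begins. There is no depth.
A pose or a line that the arm cannot do raises env.MotionError and nothing moves.
- job.hand_in(): hands the job in; it is judged then, once.
The state is a dict: "clock": time; "joints": joint angles; "qvel": joint speeds; "joint_efforts": joint torques, N m; "position": TCP position; "ee_rot": TCP orientation; "contact_force": force on the tool from outside, world axes, zero at the start; "ft_torque": the same for the moment, N m; "finger_gap": opening from 0.0 (shut) to 1.0 (fully open); "gripper_force": force on a finger pad.
Only numpy, scipy, OpenCV 4.12 (cv2) and the standard library are available. Lean on these libraries where they do the work, as an engineer would, in place of code of your own. Each camera call takes 0.05 s, during which the arm holds its last target. There are 200 camera calls.

TASK

The grinding balls have dried in the mill jar: stir them with the wooden stick from the tool block until every ball has shifted by at least half its width from where it lay, keeping your fingers off them, and stand the stick back in its hole. Then set the lid gently on the jar with its two lugs towards the red marks, so that it lies flat on the rim, and turn the yellow lock ring clockwise until its red stripes line up with the red marks. Leave the balls in the jar and the other things on the bench as they are.

Things in the scene. Friction and masses are not known exactly. Their poses are not given: they have to be found in the camera images.
- jar: Open ball-mill jar bolted upright to the bench: white porcelain, blue jacket, inside 96 mm across, inner floor at 20 mm, flat rim (112 mm across) at 100 mm over the bench. Fixed steel flange below the rim, 178 mm across, top at 93 mm, with two red locked marks at the jar's +x and -x and white open marks 77 deg counter-clockwise of them. Origin: jar's axis at bench height; z up.
- jar_mouth (a point): Centre of the jar's mouth, at rim height.
- lock_ring (a joint): Yellow captive ring round the mouth, 160 mm across, 94 to 122 mm over the bench. Grows in rad clockwise from above: 0 = its red stripes at the white marks, 1.35 = at the red marks, stop at 1.6. Stiff (0.3 N m), stays where left. At each stripe an inward tab (36 deg wide, 112 to 122 mm high, to 61 mm from the axis): it covers a lid lug when locked; when open the lugs pass between the tabs.
- ring_mark (a point): One of the two red stripes, on the top outer edge of the lock ring, 80 mm from the jar's axis, 122 mm above the bench; its +x points outward from the axis, along the line of the two stripes and tabs.
- ring_handle_a (a point): Grip point on a handle of the lock ring: a level radial steel bar 12 mm thick, 108 mm above the bench, from 80 to 136 mm from the axis, black ball (22 mm) at its end. The point lies 112 mm from the axis, 52 deg counter-clockwise of the ring_mark.
- ring_handle_b (a point): The same point on the opposite handle (half a turn round the ring).
- lid: Loose lid, about 350 g: rubber plug below (8 mm deep, tapered 72 to 89 mm), white disc (106 mm across, 8 mm thick), two steel lugs with red stripes, opposite each other along the lid's x (32 deg wide, out to 68 mm from the centre), bar handle on top; 59 mm high. Origin: centre of the plug's underside; z up. Fits either way round; seated, the disc lies on the rim and the origin is 92 mm over the bench.
- lid_bar (a point): Middle of the lid's bar handle: steel bar 74 mm long along the lid's x axis, 14 mm wide, 14 mm high, its middle 52 mm above the lid's underside, clear space of 29 mm beneath it.
- stick: Wooden stirring stick, 200 mm long, about 45 g, standing upright with its thick end down in the large hole of the tool block. Round: foot 18 mm across for the lowest 34 mm, shaft 16 mm, top 40 mm of it 18 mm across. Origin: centre of the foot's flat end; z runs up the stick.
- stick_foot (a point): Centre of the foot's flat end.
- stick_grip (a point): Point on the stick's axis 178 mm above the foot's end, where to hold it.
- block: Wooden tool block, 80 x 140 x 80 mm high (x, y, z), fixed to the bench. Large hole for the stick near its +y end, 34 mm across with its floor 15 mm above the bench; at its -y end three small tools stand in it, up to 130 mm above the bench. Origin: centre of the underside; z up.
- block_hole0 (a point): Centre of the large hole's mouth, at the block's top (80 mm above the bench).
- ball0: Dark blue-grey ceramic grinding ball, 20 mm across, 16 g, lying on the floor of the mill jar, free to roll (one of six). Origin: its centre.
- ball1: Dark blue-grey ceramic grinding ball, 20 mm across, 16 g, lying on the floor of the mill jar, free to roll (one of six). Origin: its centre.
- ball2: Dark blue-grey ceramic grinding ball, 20 mm across, 16 g, lying on the floor of the mill jar, free to roll (one of six). Origin: its centre.
- ball3: Dark blue-grey ceramic grinding ball, 20 mm across, 16 g, lying on the floor of the mill jar, free to roll (one of six). Origin: its centre.
- ball4: Dark blue-grey ceramic grinding ball, 20 mm across, 16 g, lying on the floor of the mill jar, free to roll (one of six). Origin: its centre.
- ball5: Dark blue-grey ceramic grinding ball, 20 mm across, 16 g, lying on the floor of the mill jar, free to roll (one of six). Origin: its centre.
Not all that is in view belongs to the job. There is more than one size of the lid; the one meant has the size given above.

How it is judged:
By the outcome, as a careful person would: the job done as asked, in the order asked, and still so for the second after the job is handed in, with the robot touching nothing.
It also fails if it takes over 69 s, if anything falls off the work surface, if the arm or the gripper's body presses on something with over 40 N, if the wrist force passes 120 N, or if a joint passes its speed limit or range.

## Working session

There is one attempt and no reset: what is moved stays moved. The work goes in short steps, each a Python script; the robot and the scene stay as the last script left them, time stands still between calls to the robot, and variables do not carry over. Pictures are saved under pics/ and viewed, at most 10 in all, crops included, and the job is handed in when it is done.

```bash
mkdir -p pics; cat > h.py <<'E'
import numpy as np, cv2
from bench import env, kinematics, monitor, eyes, job
def grab(n,save=None):
    d=eyes.grab_frame(n)
    if save: cv2.imwrite('pics/'+save+'.png',d['frame'][:,:,::-1])
    return d
def ray(d,u,v):
    K=np.array(d['mtx']);k=d['k1'];x=np.array([(u-K[0,2])/K[0,0],(v-K[1,2])/K[1,1]])
    y=x.copy()
    for _ in range(30): y=x/(1+k*(y@y))
    V=np.array(d['view']);R=V[:3,:3]
    return -R.T@V[:3,3], R.T@np.array([y[0],y[1],1])
def onz(d,u,v,z):
    o,r=ray(d,u,v);return o+r*(z-o[2])/r[2]
def proj(d,p):
    V=np.array(d['view']);c=V[:3,:3]@np.array(p)+V[:3,3];y=c[:2]/c[2];y=y*(1+d['k1']*(y@y))
    K=np.array(d['mtx']);return np.array([K[0,0]*y[0]+K[0,2],K[1,1]*y[1]+K[1,2]])
E
python3 - <<'E'
from h import *
a=grab('top','top0');b=grab('side','side0')
for d in(a,b):print(np.round(d['mtx'],1),d['k1'],np.round(d['view'],3),ray(d,280,210))
s=monitor.sense();print(s['clock'],s['position'],s['ee_rot'],env.hold_point_z)
E
```

```text
[[535.1   0.  283.2]
 [  0.  535.1 211.7]
 [  0.    0.    1. ]] -0.06325335854763821 [[ 0.019 -1.     0.    -0.015]
 [-0.987 -0.019 -0.159  0.494]
 [ 0.159  0.003 -0.987  1.329]
 [ 0.     0.     0.     1.   ]] (array([ 0.27705361, -0.00850615,  1.39067981]), array([ 0.1616139 ,  0.00855399, -0.98683968]))
[[477.8   0.  274.2]
 [  0.  477.8 212. ]
 [  0.    0.    1. ]] -0.09343096475377895 [[-0.999 -0.044  0.004  0.48 ]
 [-0.024  0.462 -0.886  0.143]
 [ 0.037 -0.886 -0.463  1.391]
 [ 0.     0.     0.     1.   ]] (array([0.43184172, 1.18683873, 0.76941866]), array([ 0.02506384, -0.88802394, -0.45929291]))
0.1 [ 0.231015   -0.47118065  0.23078527] [ 9.74148484e-01  2.25907899e-01 -1.86422839e-05 -5.93937178e-04] 0.0187
```

View pics/top0.png

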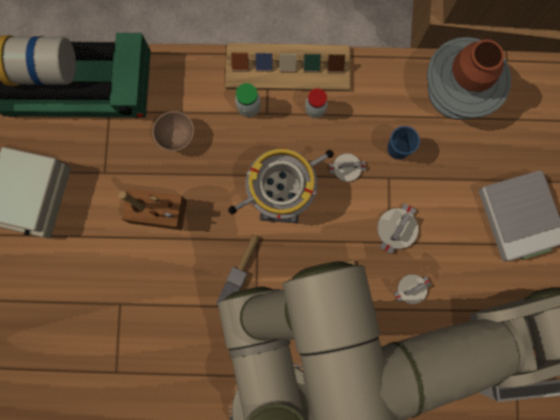

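View pics/side0.png

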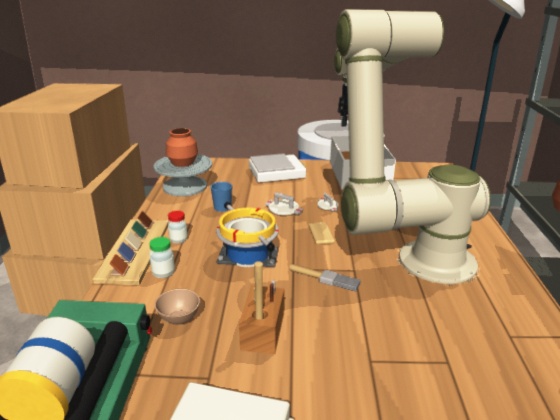

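Candidates for the lid, in top pixels: (347,167) small, (399,228) about 40 px wide, (412,289) small. At roughly 0.4 px/mm, only (399,228) fits a 106 mm disc. The stick stands at the left end of the block, near (124,195). The jar is at (281,183), with white marks, red marks and ring stripes around it. I'll check these in one close crop.

```bash
python3 - <<'E'
from h import *
f=cv2.imread('pics/top0.png')
a=cv2.resize(f[140:225,225:340],None,fx=4.5,fy=4.5,interpolation=cv2.INTER_CUBIC)
b=cv2.resize(f[195:260,365:430],None,fx=4,fy=4,interpolation=cv2.INTER_CUBIC)
c=cv2.resize(f[180:235,110:195],None,fx=3.2,fy=3.2,interpolation=cv2.INTER_CUBIC)
o=np.zeros((600,800,3),np.uint8);o[:a.shape[0],:a.shape[1]]=a;o[:260,530:790]=b;o[400:400+c.shape[0],0:c.shape[1]]=c
g=cv2.imread('pics/side0.png')[200:285,205:290];g=cv2.resize(g,None,fx=3.8,fy=3.8,interpolation=cv2.INTER_CUBIC);o[270:270+g.shape[0],460:460+g.shape[1]]=g[:330,:340]
cv2.imwrite('pics/crop.png',o)
E
```

```text
(no output)
```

View pics/crop.png

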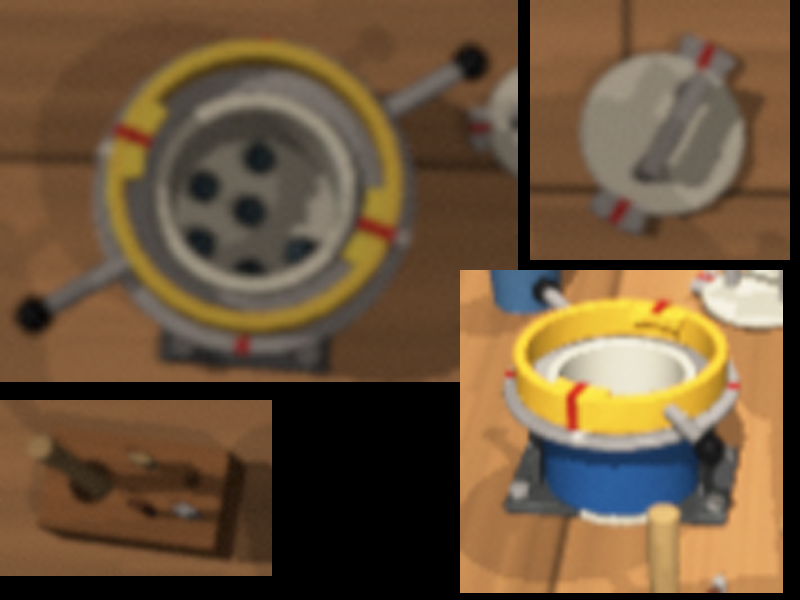

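The crop shows the ring open. Its red stripes are at top px (255,170) and (309,191), beside the white marks, and the red marks are at (279,217) and (284,149). The lid at (399,228) has a bar and two red-striped lugs at (409,209) and (388,248). The stick top is at (122,194), with its hole at (139,205). Six balls are in the jar.

```bash
python3 - <<'E'
from h import *
d=grab('top');s=grab('side')
P=lambda x,y,z:onz(d,225+x/4.5,140+y/4.5,z)
pr=lambda n,*a:print(n,*[np.round(x,4) for x in a])
ha,hb=P(470,62,.108),P(33,315,.108);pr('handles',ha,hb,(ha+hb)/2,np.linalg.norm(ha-hb)/2)
a,b=P(133,134,.122),P(376,230,.122);pr('stripes',a,b,(a+b)/2,np.linalg.norm(a-b)/2)
m,n=P(243,345,.093),P(265,42,.093);pr('red',m,n,(m+n)/2,np.linalg.norm(m-n)/2)
for q,r in((ha,hb),(a,b),(m,n)):pr('ang',np.degrees(np.arctan2(*(q-r)[1::-1])))
L=lambda x,y,z:onz(d,365+(x-530)/4,195+y/4,z)
a,b=L(706,57,.016),L(620,210,.016);pr('lugs',a,b,(a+b)/2,np.linalg.norm(a-b)/2,np.degrees(np.arctan2(*(a-b)[1::-1])))
pr('disc',L(662,133,.016), np.linalg.norm(L(581,133,.016)-L(745,133,.016)))
a,b=L(650,172,.059),L(703,83,.059);pr('bar',a,b,(a+b)/2,np.linalg.norm(a-b),np.degrees(np.arctan2(*(a-b)[1::-1])))
T=lambda x,y,z:onz(d,110+x/3.2,180+(y-400)/3.2,z)
pr('stick top',T(38,445,.215),'hole',T(92,480,.08))
pr('block',*[T(x,y,.08) for x,y in((45,437),(235,453),(218,550),(40,527))])
# side stick top, tapered
g=s['frame'];
o,r=ray(s,259,263.5);o2,r2=ray(d,110+38/3.2,180+45/3.2)
A=np.stack([r,-r2],1);t=np.linalg.lstsq(A,o2-o,rcond=None)[0];pr('tri',o+r*t[0],o2+r2*t[1])
J=np.array([0,0,0])
for x,y in((259,157),(204,187),(249,210),(200,241),(302,247),(249,265)):pr('ball',P(x,y,.03))
E
```

```text
handles [ 0.6304 -0.1168  0.108 ] [0.4849 0.1184 0.108 ] [0.5576 0.0008 0.108 ] 0.1383
stripes [0.5828 0.0664 0.122 ] [ 0.5324 -0.0656  0.122 ] [5.576e-01 4.000e-04 1.220e-01] 0.0706
red [0.473  0.0049 0.093 ] [ 0.6438 -0.0039  0.093 ] [5.584e-01 5.000e-04 9.300e-02] 0.0855
ang -58.2586
ang 69.111
ang 177.0728
lugs [ 0.5107 -0.3336  0.016 ] [ 0.4095 -0.276   0.016 ] [ 0.4601 -0.3048  0.016 ] 0.0582 -29.6336
disc [ 0.4601 -0.304   0.016 ] 0.1071
bar [ 0.4296 -0.2868  0.059 ] [ 0.4867 -0.3212  0.059 ] [ 0.4582 -0.304   0.059 ] 0.0667 148.933Traceback (most recent call last):
  File "<stdin>", line 14, in <module>
  File "<stdin>", line 4, in <lambda>
    return _wrapfunc(a, 'round', decimals=decimals, out=out)
    return _wrapit(obj, method, *args, **kwds)
    result = getattr(arr, method)(*args, **kwds)
numpy._core._exceptions._UFuncNoLoopError: ufunc 'multiply' did not contain a loop with signature matching types (dtype('<U4'), dtype('float64')) -> None
```

```bash
python3 - <<'E'
from h import *
d=grab('top');s=grab('side')
P=lambda x,y,z:onz(d,225+x/4.5,140+y/4.5,z)
def pr(n,*a):print(n,*[np.round(x,4) for x in a])
T=lambda x,y,z:onz(d,110+x/3.2,180+(y-400)/3.2,z)
pr('stick top',T(38,445,.215));pr('hole',T(92,480,.08))
pr('block',*[T(x,y,.08) for x,y in((45,437),(235,453),(218,550),(40,527))])
o,r=ray(s,259,263.5);o2,r2=ray(d,110+38/3.2,180+45/3.2)
t=np.linalg.lstsq(np.stack([r,-r2],1),o2-o,rcond=None)[0];pr('tri',o+r*t[0],o2+r2*t[1])
for x,y in((259,157),(204,187),(249,210),(200,241),(302,247),(249,265)):
    p=P(x,y,.03);pr('ball',p,np.hypot(*(p[:2]-[.5577,.0005])))
# red mark / stripes masks
for n,c in(('top',d),('side',s)):
    f=c['frame'].astype(int);m=((f[...,0]>130)&(f[...,1]<75)&(f[...,2]<85)).astype(np.uint8)
    k,_,st,ce=cv2.connectedComponentsWithStats(m)
    for i in range(1,k):
        u,v=ce[i]
        if st[i,4]>1 and ((n=='top' and 240<u<325 and 140<v<225) or (n=='side' and 200<u<300 and 190<v<270)):pr(n,st[i,4],ce[i],onz(c,u,v,.093),onz(c,u,v,.122))
E
```

```text
stick top [0.4991 0.3582 0.215 ]
hole [0.4975 0.3558 0.08  ]
block [0.531  0.3952 0.08  ] [0.521  0.2447 0.08  ] [0.4445 0.2542 0.08  ] [0.4597 0.3943 0.08  ]
tri [0.4977 0.3584 0.2145] [0.4991 0.3583 0.2147]
ball [ 0.5927 -0.0015  0.03  ] 0.035
ball [0.5743 0.0299 0.03  ] 0.0338
ball [0.5613 0.0037 0.03  ] 0.0048
ball [0.5425 0.0315 0.03  ] 0.0345
ball [ 0.5401 -0.0273  0.03  ] 0.0328
ball [0.529 0.003 0.03 ] 0.0288
top 10 [253.8 169.6] [0.5902 0.07   0.093 ] [0.5832 0.0683 0.122 ]
top 13 [308.6923 190.4615] [ 0.5399 -0.0672  0.093 ] [ 0.534  -0.0659  0.122 ]
side 2 [257.5 209. ] [ 0.5385 -0.1242  0.093 ] [ 0.5339 -0.068   0.122 ]
side 14 [234.4286 234.9286] [0.5912 0.0375 0.093 ] [0.5844 0.0867 0.122 ]
```

```bash
cat >> h.py <<'E'
def dn(deg):
    a=np.radians(deg)/2;return [np.cos(a),np.sin(a),0,0]
J=np.array([.5577,.0005])
def st(n=''):
    s=monitor.sense();print(n,round(s['clock'],2),np.round(s['position'],4),np.round(s['contact_force'],1),round(s['finger_gap'],3),round(s['gripper_force'],1))
E
python3 - <<'E'
from h import *
S=np.array([.4982,.3575])
env.reach([*S,.26],dn(126));st('above')
env.movel([*S,.174],velocity=.15);env.close_gripper(80);st('grip')
env.movel([*S,.325],velocity=.2);st('lift')
env.reach([J[0]+.015,J[1]-.0283,.325],dn(126));st('jar')
grab('side','side1');grab('top','top1')
f=cv2.imread('pics/side1.png')[90:290,180:330];cv2.imwrite('pics/side1c.png',cv2.resize(f,None,fx=3,fy=3))
E
```

```text
above 3.36 [0.4986 0.3569 0.26  ] [ 0.6  0.4 -1.2] 0.999 0.0
grip 4.72 [0.4984 0.3576 0.1744] [1.  0.3 3.4] 0.198 78.0
lift 5.63 [0.4979 0.3574 0.3235] [ 0.3 -0.1 -0.6] 0.188 77.9
jar 7.09 [ 0.5728 -0.0268  0.325 ] [ 0.1  0.1 -0.1] 0.193 77.9
```

View pics/side1c.png

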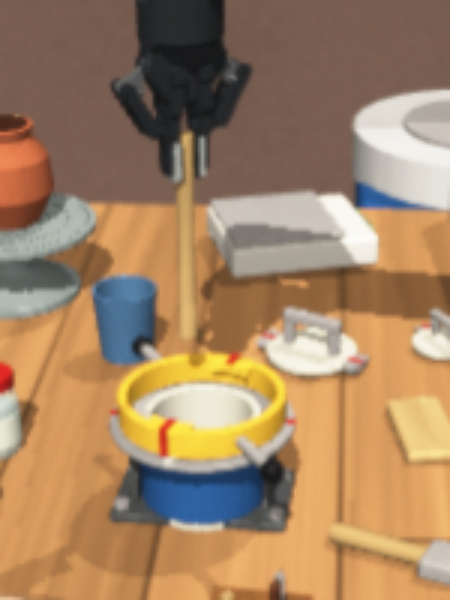

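The stick hangs straight, with its foot at side px (242.7,202.7). I'll check that by projection, then stir: CCW arc first, then through the middle.

```bash
python3 - <<'E'
from h import *
d=grab('side');e=proj(d,[.5728,-.0268,.166]);print(e)
assert abs(e-[242.7,202.0]).max()<6
z=.183;pol=lambda r,a:[*(J+r*np.array([np.cos(np.radians(a)),np.sin(np.radians(a))])),z]
print(env.movel(pol(.032,-62),velocity=.12,guard=10));st('in')
for a in (-30,0,30,60,90,120,145):
    env.movel(pol(.030,a),velocity=.05)
st('arc');grab('top','top2a')
env.movel([J[0]-.010,J[1]+.015,z],velocity=.06)
env.movel([J[0]+.020,J[1]-.010,z],velocity=.06);st('mid')
env.movel([J[0]+.012,J[1]-.004,z],velocity=.06)
env.movel([J[0]+.012,J[1]-.004,.325],velocity=.2)
S=[.4982,.3575]
env.reach([*S,.325],dn(126));st('back')
d=grab('top','top2')
f=np.hstack([cv2.resize(cv2.imread(p)[140:225,225:340],(460,340),interpolation=cv2.INTER_CUBIC)[:,60:380] for p in('pics/top2a.png','pics/top2.png')])
cv2.imwrite('pics/c2.png',f)
E
```

```text
[242.61055856 201.54103011]
False
in 8.57 [ 0.573  -0.0278  0.1837] [ 0.1  0.8 -1.1] 0.19 77.9
arc 11.77 [0.533  0.0177 0.1831] [ 2.9 -1.4 -0.4] 0.188 78.2
mid 13.01 [ 0.5776 -0.0094  0.1829] [ 0.4 -0.6 -1.6] 0.19 78.2
back 15.56 [0.4988 0.3565 0.3248] [-0.1  0.3  0. ] 0.187 78.1
```

View pics/c2.png

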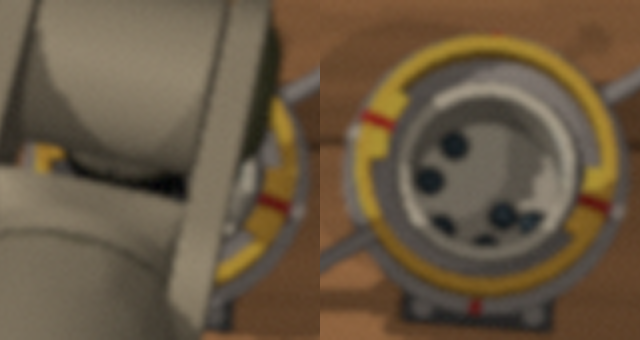

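```bash
python3 - <<'E'
from h import *
d=grab('top')
B=np.array([[.5927,-.0015],[.5743,.0299],[.5613,.0037],[.5425,.0315],[.5401,-.0273],[.529,.003]])
for x,y in((453,145),(429,180),(443,222),(485,240),(502,214),(532,222)):
    p=onz(d,225+(x-260)/4,140+y/4,.03)[:2];v=(p-J)*1e3;print(np.round(v,1),round(np.hypot(*v),1),round(np.degrees(np.arctan2(*v[::-1]))),np.round(np.linalg.norm(B-p,axis=1)*1e3))
E
```

```text
[30.9 22.2] 38.0 36 [25. 16. 33. 47. 70. 63.]
[ 7.3 37.2] 37.9 79 [48. 12. 34. 23. 70. 50.]
[-20.2  27.5] 34.1 126 [63. 37. 34.  6. 55. 26.]
[-31.6   0.1] 31.6 180 [67. 56. 35. 35. 31.  4.]
[-14.2 -10.6] 17.7 -143 [50. 50. 23. 42. 18. 19.]
[-19.1 -30.1] 35.7 -122 [61. 69. 40. 61.  3. 34.]
```

Only three or four balls have clearly moved. The ones near 126°, 180° and 238° lie within 6 mm of old positions, so the stick probably wedged and slipped past. I'll check its tilt, then stir again along the wall with a firmer grip.

```bash
python3 - <<'E'
from h import *
d=grab('side','side2')
e=[.4988,.3565];print(proj(d,[*e,.166]),proj(d,[*e,.30]))
f=cv2.imread('pics/side2.png');u,v=np.int32(proj(d,[*e,.2]))
hsv=cv2.cvtColor(f,cv2.COLOR_BGR2HSV)
cv2.imwrite('pics/side2c.png',cv2.resize(f[v-110:v+70,u-60:u+60],None,fx=3,fy=3));print(u-60,v-110)
E
```

```text
[258.82987738 281.9517411 ] [258.05531931 227.24063105]
198 158
```

View pics/side2c.png

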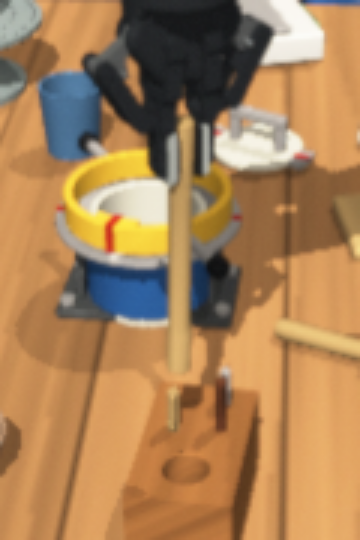

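The stick is still upright, with its foot at side px (257.7,282.3) against a predicted (258.8,282.0). Stirring again along the wall.

```bash
python3 - <<'E'
from h import *
d=grab('side');print('hole',onz(d,260.3,314,.08))
env.close_gripper(115)
z=.181;pol=lambda r,a,z=z:[*(J+r*np.array([np.cos(np.radians(a)),np.sin(np.radians(a))])),z]
env.reach(pol(.030,-45,.325),dn(126))
print(env.movel(pol(.030,-45),velocity=.16,guard=10));st('in')
env.movel(pol(.035,-30),velocity=.06)
for a in range(-10,151,20):
    env.movel(pol(.0355,a),velocity=.045)
    s=monitor.sense();print(a,np.round(s['contact_force'],1),np.round((s['position'][:2]-J)*1e3,1))
env.movel(pol(.020,145),velocity=.06)
env.movel(pol(.020,145,.325),velocity=.2)
env.reach([.4982,.3575,.325],dn(126));st('back')
grab('top','top3')
cv2.imwrite('pics/c3.png',cv2.resize(cv2.imread('pics/top3.png')[155:210,250:315],None,fx=8,fy=8,interpolation=cv2.INTER_CUBIC))
E
```

```text
hole [0.49644364 0.35820293 0.08      ]
False
in 18.47 [ 0.5793 -0.0206  0.1819] [-0.4  0.2 -0. ] 0.18 112.2
-10 [ 0.4 -0.  -0.2] [35.3 -6. ]
10 [-0.7 -0.2 -0.4] [35.1  6.4]
30 [ 1.5 -0.4  0.3] [30.7 18. ]
50 [-0.2 -0.  -0. ] [22.7 27.4]
70 [ 0.9 -5.6  0.2] [12.2 32.3]
90 [-0.6 -6.1  0.3] [-0.2 34.2]
110 [ 0.9 -5.2  0.1] [-12.6  32.4]
130 [ 4.9 -4.2 -0.1] [-22.1  26.4]
150 [ 8.7 -1.1 -0.3] [-29.   17.8]
back 25.19 [0.4988 0.3564 0.3249] [-0.3  0.3  0.2] 0.179 112.5
```

View pics/c3.png

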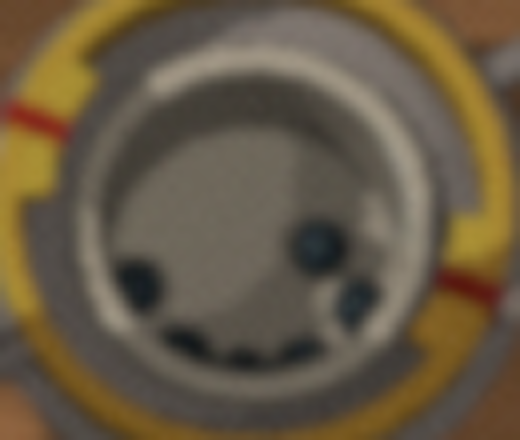

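All six balls are visible in one train along the wall, at crop px (138,283), (185,340), (242,357), (297,350), (356,300), plus one at (318,245).

```bash
python3 - <<'E'
from h import *
d=grab('top')
B=np.array([[.5927,-.0015],[.5743,.0299],[.5613,.0037],[.5425,.0315],[.5401,-.0273],[.529,.003]])
for x,y in((138,285),(185,345),(242,365),(299,355),(356,303),(318,245)):
    p=onz(d,250+x/8,155+y/8,.03)[:2];v=(p-J)*1e3;print(np.round(v,1),round(np.hypot(*v),1),round(np.degrees(np.arctan2(*v[::-1]))),np.round(np.linalg.norm(B-p,axis=1)*1e3))
E
```

```text
[-7.6 36.9] 37.6 102 [58. 25. 35. 10. 65. 40.]
[-27.   21.2] 34.4 142 [66. 44. 36. 15. 50. 19.]
[-33.3   2.6] 33.4 175 [68. 57. 37. 34. 34.  5.]
[-29.6 -15.7] 33.5 -152 [66. 65. 38. 49. 17. 18.]
[-12.1 -33.9] 36.0 -110 [57. 69. 40. 65.  8. 40.]
[  6.8 -21.2] 22.3 -72 [34. 52. 25. 57. 25. 43.]
```

Ball 4, at −110°, may still lie under 10 mm from its origin. One short stroke will push it on CCW.

```bash
python3 - <<'E'
from h import *
z=.181
W=[(-6,-6),(-11,-14),(-15.5,-24),(-14,-31),(-5.7,-33.5),(5.7,-33.5),(13,-31)]
g=lambda w,z=z:[*(J+np.array(w)*1e-3),z]
env.reach(g(W[0],.325),dn(126))
print(env.movel(g(W[0]),velocity=.16,guard=10));st('in')
for w in W[1:]:
    env.movel(g(w),velocity=.05);s=monitor.sense();print(w,np.round(s['contact_force'],1),np.round((s['position'][:2]-J)*1e3,1))
env.movel(g((5,-12)),velocity=.06)
env.movel(g((5,-12),.325),velocity=.2)
env.reach([.4975,.3575,.325],dn(126));st('back')
d=grab('top','top4');grab('side','side4')
cv2.imwrite('pics/c4.png',np.hstack([cv2.resize(cv2.imread('pics/top4.png')[155:210,250:315],None,fx=8,fy=8,interpolation=cv2.INTER_CUBIC),cv2.resize(cv2.imread('pics/side4.png')[220:330,215:300],None,fx=3,fy=4)]))
E
```

```text
True
in 27.43 [ 0.5504 -0.0045  0.1942] [-2.6  1.4  5.1] 0.182 113.1
(-11, -14) [ 2.6  5.3 -0.5] [-10.7 -12.5]
(-15.5, -24) [ 4.6  9.9 -0. ] [-14.8 -21.4]
(-14, -31) [ 6.9  9.5 -0.3] [-12.7 -28.4]
(-5.7, -33.5) [ 4.2  9.3 -0.5] [ -4.7 -31. ]
(5.7, -33.5) [0.3 5.9 0. ] [  5.5 -32.5]
(13, -31) [-3.2  4.2 -0.2] [ 12.2 -30.4]
back 32.34 [0.4981 0.3565 0.3249] [-0.4 -0.8 -0.8] 0.185 113.4
```

View pics/c4.png

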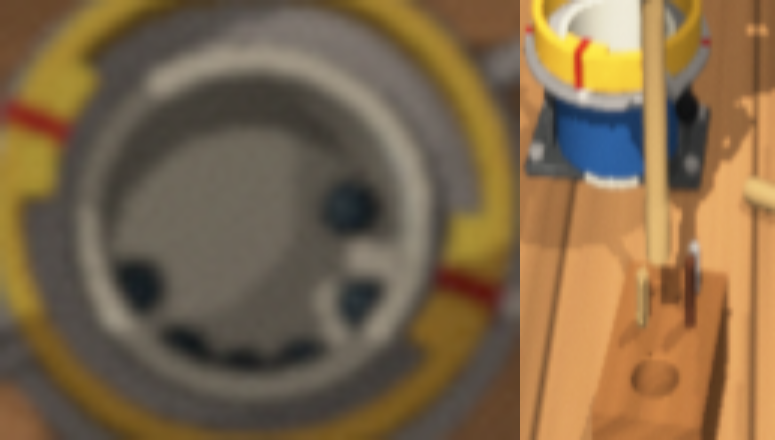

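Picture 4 shows the ball at crop px (358,300) unmoved and one ball moved to (350,207). The stick's foot at side px (260.7,285.5) shows it has swung slightly about the pad axis. I'll measure that swing, turn the pads so the stick is stiff along the push, and repeat the stroke.

```bash
cat >> h.py <<'E'
from scipy.optimize import minimize_scalar
def swing(d,px,tcp,a):
    n=np.array([np.cos(np.radians(a)),np.sin(np.radians(a)),0]);p=np.array(tcp)-[0,0,.159]
    r=minimize_scalar(lambda s:np.sum((proj(d,p+s*n)-px)**2),bounds=(-.04,.04),method='bounded');return r.x,r.fun**.5
E
python3 - <<'E'
from h import *
d=grab('side');p=monitor.sense()['position']
s,e=swing(d,np.array([260.7,285.0]),p,126);print('swing',s,e)
if e>4: raise SystemExit
z=.181;a=45;off=s*1e3*np.array([np.cos(np.radians(a)),np.sin(np.radians(a))]);print(off)
W=[(-6,-7),(-12,-15),(-17,-24),(-15,-32),(-5,-35),(7,-34),(14,-31)]
g=lambda w,z=z:[*(J+(np.array(w)-off)*1e-3),z]
env.close_gripper(120)
env.reach(g(W[0],.31),dn(a))
print(env.movel(g(W[0]),velocity=.16,guard=12));st('in')
for w in W[1:]:
    env.movel(g(w),velocity=.06);q=monitor.sense();print(w,np.round(q['contact_force'],1),np.round((q['position'][:2]-J)*1e3+off,1))
env.movel(g((5,-10)),velocity=.08)
env.movel(g((5,-10),.31),velocity=.25)
env.reach([.4975,.3575,.31],dn(126));st('back')
d=grab('top','top5');grab('side','side5')
cv2.imwrite('pics/c5.png',np.hstack([cv2.resize(cv2.imread('pics/top5.png')[155:210,250:315],None,fx=8,fy=8,interpolation=cv2.INTER_CUBIC),cv2.resize(cv2.imread('pics/side5.png')[220:330,215:300],None,fx=3,fy=4)]))
E
```

```text
swing 0.009389557136383094 1.1539702234719027
[6.63941952 6.63941952]
False
in 35.07 [ 0.5455 -0.0131  0.1819] [ 0.5 -0.3 -0.9] 0.185 116.9
(-12, -15) [-0.2  0.3 -0.3] [-12.  -15.3]
(-17, -24) [1.7 5.3 0.1] [-16.8 -23.6]
(-15, -32) [ 0.9  7.6 -0. ] [-15.2 -30.7]
(-5, -35) [ 1.9  5.3 -0.1] [ -4.8 -34.1]
(7, -34) [-5.   7.2  0.7] [  5.1 -32.2]
(14, -31) [-8.   9.   1.3] [ 11.4 -28.8]
back 39.45 [0.4981 0.3565 0.3097] [ 0.5  0.2 -0.7] 0.176 117.4
```

View pics/c5.png

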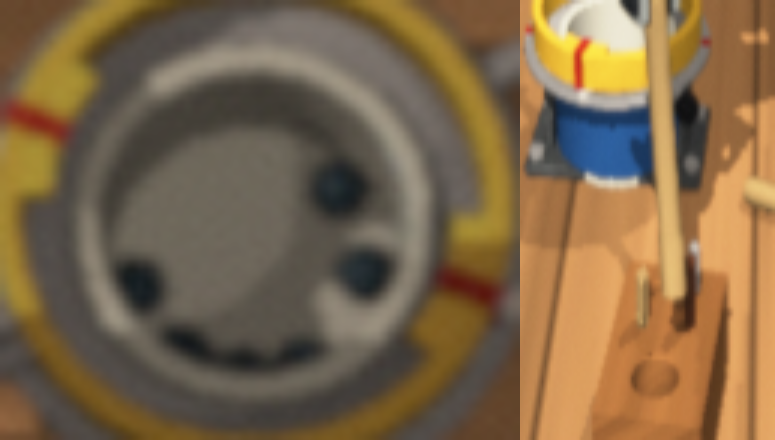

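The ball is now at (363,270), about 16 mm from its origin, and the rest have moved along, so the stirring is done. The stick foot at side px (265.7,293.5) has swung. I'll tilt the tool to stand the stick upright and put it back.

```bash
python3 - <<'E'
from h import *
from scipy.spatial.transform import Rotation as R
d=grab('side');p=monitor.sense()['position']
s,e=swing(d,np.array([265.7,292.5]),p,126);th=np.arctan2(s,.178);print(s,e,np.degrees(th))
if e>5: raise SystemExit
Rn=R.from_quat(dn(126))*R.from_euler('y',-th);q=Rn.as_quat()
T=lambda fz:np.array([.4978,.357,fz+.178])+Rn.apply([0,0,.0187])
env.movel(T(.13),velocity=.2,frame=q);grab('side','side6')
f=cv2.imread('pics/side6.png');cv2.imwrite('pics/c6.png',cv2.resize(f[190:330,200:310],None,fx=4,fy=4))
st()
E
```

```text
0.023165968616180144 0.9511152146138784 7.4151320011146815
 39.93 [0.4992 0.3551 0.29  ] [-0.3 -0.4  0.2] 0.182 117.5
```

View pics/c6.png

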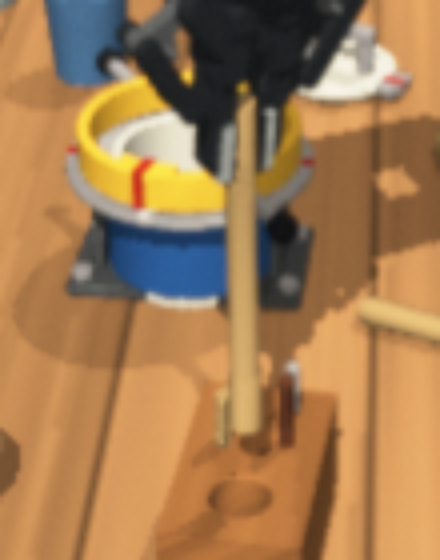

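The stick is upright with its foot at crop (245,430), right above the hole at (240,497). Inserting. That was my tenth picture, so the remaining checks are numeric.

```bash
python3 - <<'E'
from h import *
from scipy.spatial.transform import Rotation as R
th=np.arctan2(.02317,.178)
Rn=R.from_quat(dn(126))*R.from_euler('y',-th)
T=lambda fz:np.array([.4976,.357,fz+.178])+Rn.apply([0,0,.0187])
print(env.movel(T(.016),velocity=.12,guard=6));st('inserted')
print('foot z',monitor.sense()['position'][2]-T(0)[2])
E
```

```text
False
inserted 41.03 [0.4994 0.3552 0.1763] [ 0.8 -0.1 -0.7] 0.18 117.6
foot z 0.01688807399598266
```

```bash
python3 - <<'E'
from h import *
env.release()
p=monitor.sense()['position'];env.movel([p[0],p[1],.255],velocity=.3)
L=[.4598,-.3045]
env.reach([*L,.13],dn(150));st('over lid')
s=grab('side');t=grab('top')
# stick top by colour near the expected px (lighter wood) : check triangulated
for n,d in(('side',s),('top',t)):
    u,v=np.int32(proj(d,[.4976,.357,.215]));cv2.imwrite(f'pics/{n}7.png',d['frame'][:,:,::-1]);print(n,(u,v),d['frame'][v-2:v+12:3,u-8:u+9:2].tolist() if n=='side' else '')
env.movel([*L,.034],velocity=.15);env.close_gripper(60);st('grip')
env.movel([*L,.175],velocity=.25);st('lift')
E
```

```text
over lid 44.52 [ 0.4602 -0.304   0.1301] [-0.4  1.1  0.5] 1.003 0.0
side (np.int32(259), np.int32(262)) [[[44, 93, 153], [44, 91, 151], [42, 90, 148], [47, 88, 144], [68, 91, 136], [56, 83, 127], [52, 74, 100], [73, 74, 75], [76, 76, 75]], [[57, 98, 153], [75, 106, 148], [90, 99, 122], [227, 188, 125], [232, 196, 124], [232, 196, 125], [213, 174, 115], [78, 78, 73], [71, 72, 70]], [[211, 189, 159], [207, 178, 145], [153, 116, 81], [191, 153, 94], [224, 183, 116], [222, 182, 115], [178, 142, 90], [110, 90, 72], [90, 80, 71]], [[198, 139, 83], [194, 137, 81], [179, 128, 76], [185, 146, 92], [210, 170, 107], [205, 165, 104], [176, 139, 86], [197, 139, 84], [201, 142, 85]], [[197, 137, 82], [194, 137, 82], [181, 129, 78], [176, 139, 87], [201, 161, 101], [205, 165, 105], [176, 138, 85], [194, 136, 82], [201, 142, 85]]]
top (np.int32(122), np.int32(194)) 
grip 46.07 [ 0.4599 -0.3044  0.0341] [1.5 1.7 1.7] 0.146 60.9
lift 46.78 [ 0.4592 -0.3039  0.1732] [-0.5 -0.3 -3.7] 0.149 60.3
```

```bash
python3 - <<'E'
from h import *
env.reach([*J,.175],dn(176.8));st('over jar')
env.movel([*J,.135],velocity=.12);st()
print(env.movel([*J,.1235],velocity=.03,guard=5));st('seat')
E
```

```text
over jar 48.0 [ 0.5576 -0.0006  0.1747] [-0.   0.9 -2.9] 0.148 60.3
 48.48 [ 5.579e-01 -2.000e-04  1.354e-01] [ 0.3 -0.3 -3.2] 0.147 60.2
True
seat 48.85 [5.581e-01 4.000e-04 1.259e-01] [-2.  -0.4  5.6] 0.15 61.5
```

```bash
python3 - <<'E'
from h import *
env.release();env.movel([*J,.20],velocity=.25)
H=lambda a,z=.090:[*(J+.111*np.array([np.cos(np.radians(a)),np.sin(np.radians(a))])),z]
env.reach(H(121.7,.165),dn(121.7));st('over handle')
def reds():
    for n in('top','side'):
        c=grab(n,n+'8_%d'%(monitor.sense()['clock']*10));f=c['frame'].astype(int);m=((f[...,0]>120)&(f[...,1]<85)&(f[...,2]<90)).astype(np.uint8)
        k,_,s,ce=cv2.connectedComponentsWithStats(m)
        for i in range(1,k):
            u,v=ce[i]
            if s[i,4]>1 and ((n=='top' and 240<u<325 and 140<v<225) or (n=='side' and 200<u<300 and 190<v<270)):
                for z in (.093,.108,.122):
                    q=(onz(c,u,v,z)[:2]-J)*1e3;print(n,s[i,4],np.round(ce[i],1),z,round(np.hypot(*q),1),round(np.degrees(np.arctan2(q[1],q[0])),1))
reds()
env.movel(H(121.7),velocity=.18);env.close_gripper(40);st('grip')
E
```

```text
over handle 51.05 [0.4994 0.0947 0.1646] [ 0.4 -0.1  0.6] 1.002 0.0
top 4 [244.5 143. ] 0.093 138.3 43.3
top 4 [244.5 143. ] 0.108 134.3 44.2
top 4 [244.5 143. ] 0.122 130.6 45.1
top 2 [254.5 143. ] 0.093 122.8 34.6
top 2 [254.5 143. ] 0.108 118.7 35.4
top 2 [254.5 143. ] 0.122 114.8 36.3
top 2 [272.5 142. ] 0.093 107.4 13.2
top 2 [272.5 142. ] 0.108 103.0 13.6
top 2 [272.5 142. ] 0.122 98.9 14.0
top 2 [277.5 142. ] 0.093 105.5 6.6
top 2 [277.5 142. ] 0.108 101.0 6.7
top 2 [277.5 142. ] 0.122 96.9 6.9
top 2 [290.5 142.5] 0.093 106.1 -11.2
top 2 [290.5 142.5] 0.108 101.8 -11.6
top 2 [290.5 142.5] 0.122 97.7 -12.0
top 2 [297.5 150. ] 0.093 93.3 -24.4
top 2 [297.5 150. ] 0.108 89.3 -25.3
top 2 [297.5 150. ] 0.122 85.6 -26.2
top 18 [283.1 158.3] 0.093 63.0 -2.5
top 18 [283.1 158.3] 0.108 59.0 -2.7
top 18 [283.1 158.3] 0.122 55.3 -3.0
top 29 [308.3 190.7] 0.093 69.3 -105.4
top 29 [308.3 190.7] 0.108 69.6 -107.9
top 29 [308.3 190.7] 0.122 69.9 -110.3
top 23 [279.5 205.3] 0.093 56.7 176.2
top 23 [279.5 205.3] 0.108 59.3 176.5
top 23 [279.5 205.3] 0.122 61.7 176.8
top 9 [278.3 215.9] 0.093 83.1 175.8
top 9 [278.3 215.9] 0.108 85.3 176.1
top 9 [278.3 215.9] 0.122 87.4 176.3
side 2 [295.  204.5] 0.093 210.6 -129.9
side 2 [295.  204.5] 0.108 188.5 -135.6
side 2 [295.  204.5] 0.122 170.0 -142.3
side 6 [257.8 209.2] 0.093 125.2 -99.3
side 6 [257.8 209.2] 0.108 97.2 -103.5
side 6 [257.8 209.2] 0.122 71.9 -110.2
side 2 [217.5 227. ] 0.093 87.8 -3.6
side 2 [217.5 227. ] 0.108 85.5 14.1
side 2 [217.5 227. ] 0.122 90.7 30.1
side 17 [234.  235.4] 0.093 52.3 48.8
side 17 [234.  235.4] 0.108 71.8 64.5
side 17 [234.  235.4] 0.122 92.7 72.7
grip 52.39 [0.4996 0.095  0.0903] [-0.2  1.5  4.6] 0.125 39.0
```

```bash
python3 - <<'E'
from h import *
H=lambda a,z=.0903:[*(J+.111*np.array([np.cos(np.radians(a)),np.sin(np.radians(a))])),z]
for a in np.linspace(121.7,47.6,6)[1:]:
    env.movel(H(a),velocity=.07,frame=dn(a));st(round(a,1))
c=grab('top','top9');f=c['frame'].astype(int);m=((f[...,0]>120)&(f[...,1]<85)&(f[...,2]<90)).astype(np.uint8)
c2=grab('side','side9')
k,_,s,ce=cv2.connectedComponentsWithStats(m)
for i in range(1,k):
    u,v=ce[i]
    if s[i,4]>2 and 265<u<300 and 145<v<225:
        print(s[i],np.round(ce[i],1),[(round(np.hypot(*q)),round(np.degrees(np.arctan2(q[1],q[0])),1)) for z in(.093,.122) for q in [(onz(c,u,v,z)[:2]-J)*1e3]])
E
```

```text
106.9 52.95 [0.5257 0.1072 0.0904] [2.6 5.8 0.6] 0.127 38.9
92.1 53.51 [0.554  0.1123 0.0904] [ 3.8  8.1 -0.3] 0.125 38.9
77.2 54.07 [0.5829 0.11   0.0904] [ 6.3 11.  -0.4] 0.124 38.9
62.4 54.62 [0.6103 0.1003 0.0904] [ 9.8  9.5 -2.5] 0.123 38.9
47.6 55.18 [0.6343 0.0838 0.0904] [13.3  9.5 -3.5] 0.124 38.9
[276 202   6  11  34] [278.7 207.2] [(61, np.float64(174.7)), (66, np.float64(175.4))]
[277 216   4   2   6] [278.5 216.3] [(84, np.float64(176.2)), (88, np.float64(176.6))]
```

```bash
python3 - <<'E'
from h import *
env.release();p=monitor.sense()['position'];env.movel([p[0],p[1],.18],velocity=.2)
env.reach([.50,.22,.24],dn(90));st()
for n in('top','side'):
    c=grab(n,n+'10');f=c['frame'].astype(int);m=((f[...,0]>120)&(f[...,1]<85)&(f[...,2]<90)).astype(np.uint8)
    k,_,s,ce=cv2.connectedComponentsWithStats(m)
    for i in range(1,k):
        u,v=ce[i]
        if s[i,4]>2 and ((n=='top' and 265<u<300 and 145<v<225) or (n=='side' and 200<u<300 and 190<v<270)):
            print(n,s[i],np.round(ce[i],1),[(z,round(np.hypot(*q)),round(np.degrees(np.arctan2(q[1],q[0])),1)) for z in(.093,.108,.122) for q in [(onz(c,u,v,z)[:2]-J)*1e3]])
E
```

```text
57.42 [0.5004 0.2194 0.2389] [ 0.2 -0.1  0.3] 0.999 0.0
top [282 148   5   8  23] [283.7 151. ] [(0.093, 82, np.float64(-2.9)), (0.108, 78, np.float64(-3.1)), (0.122, 74, np.float64(-3.3))]
top [282 159   3   3   8] [282.9 159.9] [(0.093, 59, np.float64(-2.3)), (0.108, 55, np.float64(-2.5)), (0.122, 51, np.float64(-2.8))]
side [288 212   3   1   3] [289. 212.] [(0.093, 160, np.float64(-136.8)), (0.108, 142, np.float64(-145.4)), (0.122, 129, np.float64(-155.3))]
side [268 221   8   6  14] [272.9 222.1] [(0.093, 83, np.float64(-148.8)), (0.108, 74, np.float64(-167.8)), (0.122, 74, np.float64(172.3))]
side [275 229   4   3   8] [276.2 230. ] [(0.093, 82, np.float64(177.8)), (0.108, 88, np.float64(160.5)), (0.122, 100, np.float64(147.4))]
side [292 242   1   3   3] [292. 243.] [(0.093, 147, np.float64(150.6)), (0.108, 161, np.float64(142.8)), (0.122, 175, np.float64(136.8))]
```

```bash
python3 -c "
from h import *
print(job.hand_in())"
```

```text
the job is handed in; nothing more can be done
None
```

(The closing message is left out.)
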